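Sort two chain tensioners by spring stiffness

ROBOT

A 7-joint arm with a two-finger parallel gripper is mounted at the origin on the work surface. World frame = base frame: x ahead of the robot, y to its left, z up, the work surface at z = 0. Lengths are in m, angles in degrees, forces in N, time in s.
With the tool pointing down it reaches from about 0.425 to 0.875 m from the base axis. Payload 4.7 kg.
Tool frame: the origin (TCP) lies midway between the tips of the shut fingers; the grasp point (between the pads) lies 19 mm behind it; z points along the fingers, y is the line along which they close (so a half turn about z gives the same grasp; the last joint's range is limited). The gripper opens to 87 mm and grips with 3 to 60 N. Pads are 19 mm wide; open, the fingers measure 117 mm over their backs; the gripper's body (75 mm by 190 mm) begins 51 mm behind the grasp point.
Start: joints at [74.089, 18.392, -4.016, 83.108, 1.295, 78.541, -3.26], TCP at [0.187, -0.623, 0.223] pointing down, gripper open.
Joint ranges: [-163.93, 163.93], [-17.29, 119.83], [-79.2, 71.16], [3.27, 140.29], [-89.18, 269.18], [5.43, 117.66], [-154.24, 154.24]. Speed limits (degrees/s): [147.25, 147.25, 180, 180, 180, 180, 180].

INTERFACE

Orientations are given as [roll, pitch, yaw] about the fixed x, y, z axes, in that order (R = Rz(yaw) Ry(pitch) Rx(roll)).
In Python, from cell import env gives the robot as it stands.
- The arm moves only by the tool step_arm, never from a script. Its argument "moves" is a list of rows, each an object with "dp": the shift along the tool's x, y, z in mm, a list of three; "dr": the turn, a rotation vector about the tool's x, y, z in rad, a list of three; "fingers": the closure, from 0 (fully open) to 1 (shut). In form: [{"dp": [dx, dy, dz], "dr": [ax, ay, az], "fingers": fingers}, ...]. A call has exactly 5 rows; each row shifts and turns the commanded pose from where the row before left it, along the tool's axes as they then stand; what a row does not reach is not made up. A row lasts 1/8 s, in which the tool goes at most 62.5 mm and 10.7 degrees, less where a joint would pass 70% of its speed; a pose out of reach is approached as far as the arm can. A call with a gripper value outside its range is refused whole. The fingers move at their own pace and stop on an object; "squeeze" is the grip in N (left out, the last holds). Time passes only in rows, so rows that do not move let the fingers close, or fill a call up. It gives the time, the measured TCP pose, the force, the opening and the grip force at its end, in the units of the state.
- env.get_obs(): the state, without advancing time (a new reading comes with each control period).
- env.read_camera(name): name is "scene" or "top" or "wrist"; returns the picture (480x640x3 uint8, red, green, blue); there is no depth.
- env.camera_model(name): a dict with "fx", "fy", "cx", "cy" (pixels), "k1" (the pictures are not rectified: a ray, as slopes to the right and down, at radius r is drawn at 1 + k1 r^2 times it, then the intrinsics apply), "R" (3x3) and "t" (3): a world point X has camera coordinates R X + t. Camera axes: x right, y down, z forward; pixel columns grow to the right and rows downward; lengths in m; the calibration is good to about 2 mm. A picture is of the moment at which its call begins: read the wrist's pose just before it. camera_model takes no time and is no camera call; for the wrist camera it gives the pose at the moment of the call.
- env.sign_off(): hands the job in; it is judged then, once.
The state is a dict: "time_s": time; "qpos": joint angles; "joint_velocities": joint speeds; "effort": joint torques, N m; "tool_pos": TCP position; "tool_rot": TCP orientation; "force": force on the tool from outside, world axes, zero at the start; "wrist_torque": the same for the moment, N m; "grip_width": finger opening in m; "grasp_force": force on a finger pad.
Only numpy, scipy, OpenCV 4.12 (cv2) and the standard library are available. Lean on these libraries where they do the work, as an engineer would, in place of code of your own. Each camera call takes 0.05 s, during which the arm holds its last target. There are 200 camera calls.

TASK

Two chain tensioners that look alike stand on the garage bench; one has a stiff spring, the other a weak one. While both still stand where they are, press at least one yellow plunger cap about 5 mm down from above to feel which is which; then stand the stiff tensioner upright in the red bin and the weak one upright in the blue bin.

Things in the scene. Friction and masses are not known exactly. Their poses are not given: they have to be found in the camera images.
- tensioner_a: Upright chain tensioner: aluminium cylinder, diameter 36 mm, on a dark steel foot disc (44 mm across, 10 mm high), housing top at 56 mm; above it a spring plunger: yellow cap 24 mm across, 8 mm high, cap top at 80 mm when not pressed. 0.18 to 0.3 kg. Origin: centre of the underside, z up the axis. Grip the aluminium. Its looks do not tell stiff from weak.
- tensioner_b: Upright chain tensioner: aluminium cylinder, diameter 36 mm, on a dark steel foot disc (44 mm across, 10 mm high), housing top at 56 mm; above it a spring plunger: yellow cap 24 mm across, 8 mm high, cap top at 80 mm when not pressed. 0.18 to 0.3 kg. Origin: centre of the underside, z up the axis. Grip the aluminium. Its looks do not tell stiff from weak.
- plunger_a (a joint): Plunger of tensioner_a: how far its yellow cap is pushed in, m; 0 = fully out, 0.012 = bottom stop; springs back when let go. Push needed: in the weak tensioner 1 N at first, plus 0.1 N per mm (1.6 N at 6 mm); in the stiff one 3 N at first, plus 1 N per mm (9 N at 6 mm, 15 N at the stop).
- plunger_b (a joint): Plunger of tensioner_b: how far its yellow cap is pushed in, m; 0 = fully out, 0.012 = bottom stop; springs back when let go. Push needed: in the weak tensioner 1 N at first, plus 0.1 N per mm (1.6 N at 6 mm); in the stiff one 3 N at first, plus 1 N per mm (9 N at 6 mm, 15 N at the stop).
- red_bin: Red open plastic bin, fixed to the bench, 160 x 160 mm outside and 35 mm high, walls and floor 5 mm thick (inside 150 x 150 mm). Origin: centre of its underside, on the bench; the inner floor is 5 mm above it; x and y run along its sides. The stiff tensioner belongs here.
- blue_bin: Blue open plastic bin, fixed to the bench, 160 x 160 mm outside and 35 mm high, walls and floor 5 mm thick (inside 150 x 150 mm). Origin: centre of its underside, on the bench; the inner floor is 5 mm above it; x and y run along its sides. The weak tensioner belongs here.
Not all that is in view belongs to the job. Leave any brown look-alike of the tensioner_a alone.

How it is judged:
By the outcome, as a careful person would: the job done as asked, in the order asked, and still so for the second after the job is handed in, with the robot touching nothing.
It also fails if it takes over 67 s, if anything falls off the work surface, if the arm or the gripper's body presses on something with over 40 N, if the wrist force passes 120 N, or if a joint passes its speed limit or range.

## Working session

There is one attempt and no reset: what is moved stays moved. The work goes in short steps, Python scripts to look and compute and a tool call to move; the robot and the scene stay as the last step left them, time stands still between calls to the robot, and variables do not carry over. Pictures are saved under pics/ and viewed, at most 10 in all, crops included, and the job is handed in when it is done.

Besides the shell and the picture viewer there is one more tool, called as name(argument=value, ...), one argument or row to a line, values as JSON. step_arm: Moves the arm, as the interface text tells. Its arguments: {"type":"object","properties":{"moves":{"type":"array","items":{"type":"object","properties":{"dp":{"type":"array","items":{"type":"number"}},"dr":{"type":"array","items":{"type":"number"}},"fingers":{"type":"number"}}}},"squeeze":{"type":"number"}},"required":["moves"]}

```bash
mkdir -p pics
cat > h.py <<'E'
import numpy as np, cv2
from cell import env
def ray(cm,u,v):
    xd=np.array([(u-cm["cx"])/cm["fx"],(v-cm["cy"])/cm["fy"]]);x=xd.copy()
    for _ in range(30): x=xd/(1+cm["k1"]*(x@x))
    R=np.array(cm["R"]);t=np.array(cm["t"])
    d=R.T@np.array([x[0],x[1],1]);return -R.T@t,d/np.linalg.norm(d)
def plane(cm,u,v,z):
    o,d=ray(cm,u,v);return o+d*(z-o[2])/d[2]
def two(c1,p1,c2,p2):
    o1,d1=ray(c1,*p1);o2,d2=ray(c2,*p2)
    s=np.linalg.lstsq(np.c_[d1,-d2],o2-o1,rcond=None)[0]
    a=o1+s[0]*d1;b=o2+s[1]*d2;return (a+b)/2,np.linalg.norm(a-b)
def blobs(im,lo,hi,amin=40):
    m=cv2.inRange(cv2.cvtColor(im,cv2.COLOR_RGB2HSV),lo,hi)
    n,l,s,c=cv2.connectedComponentsWithStats(m)
    return [(c[i].round(1).tolist(),s[i].tolist()) for i in range(1,n) if s[i][4]>amin]
def save(n,im): cv2.imwrite(f"pics/{n}.png",cv2.cvtColor(im,cv2.COLOR_RGB2BGR))
C={"yel":((22,120,90),(35,255,255)),"red":((0,130,60),(8,255,255)),"blue":((100,110,50),(128,255,255))}
E
python3 - <<'E'
from h import *
o=env.get_obs();print(o)
for n in("top","scene"):
    im=env.read_camera(n);save(n,im);cm=env.camera_model(n);print(n,(-np.array(cm["R"]).T@cm["t"]).round(3))
    for k in C:
        for b in blobs(im,*C[k]): print(k,b,plane(cm,*b[0],.08 if k=="yel" else .03).round(3))
E
```

```text
{'time_s': 0.0, 'qpos': array([74.0916928 , 18.44004415, -4.01479255, 83.17440867,  1.29583636,
       78.54041547, -3.26016043]), 'joint_velocities': array([ 0.00898679,  0.01836882,  0.03147776, -0.03930783, -0.04635929,
       -0.08278714, -0.00991245]), 'effort': array([ 1.28317497e-04, -4.91288102e+01, -4.03756108e-01, -3.12526596e+01,
       -6.37706439e-02,  4.37250466e-02,  1.82085482e-04]), 'tool_pos': array([ 0.18674094, -0.62202535,  0.22145458]), 'tool_rot': array([-1.79890417e+02,  6.75448517e-03,  1.67173577e+01]), 'force': array([-0.08754836, -0.83739204, -0.27716566]), 'wrist_torque': array([-0.00665162, -0.01389494, -0.02878122]), 'grasp_force': 0.0, 'grip_width': 0.08721342220494172}
top [0.404 0.006 1.022]
yel ([235.6, 99.5], [219, 83, 34, 33, 668]) [0.792 0.154 0.08 ]
yel ([314.5, 159.3], [307, 151, 16, 16, 65]) [0.686 0.015 0.08 ]
yel ([328.1, 234.3], [320, 227, 16, 16, 86]) [ 0.558 -0.009  0.08 ]
red ([31.1, 193.3], [0, 168, 62, 51, 1481]) [0.633 0.535 0.03 ]
red ([498.7, 278.1], [448, 227, 101, 102, 8723]) [ 0.495 -0.31   0.03 ]
blue ([145.7, 266.8], [104, 223,
[... 302 characters left out ...]
18, 266]) [0.807 0.139 0.08 ]
yel ([300.6, 264.6], [294, 260, 14, 11, 114]) [ 0.535 -0.095  0.08 ]
yel ([403.9, 287.8], [398, 282, 14, 10, 50]) [ 0.728 -0.037  0.08 ]
red ([19.1, 10.2], [4, 0, 31, 22, 544]) [-2.416  0.899  0.03 ]
red ([199.5, 61.2], [143, 27, 103, 81, 4845]) [-0.802  0.841  0.03 ]
red ([91.1, 76.4], [88, 73, 7, 8, 46]) [-0.976  0.427  0.03 ]
red ([486.0, 178.4], [470, 152, 33, 48, 707]) [0.645 0.548 0.03 ]
red ([400.1, 175.5], [391, 168, 19, 14, 76]) [0.454 0.427 0.03 ]
red ([204.7, 349.2], [138, 297, 134, 110, 8205]) [ 0.512 -0.326  0.03 ]
blue ([311.3, 41.3], [222, 0, 142, 93, 8639]) [-0.625  1.409  0.03 ]
blue ([389.8, 204.7], [346, 177, 88, 57, 3163]) [0.512 0.277 0.03 ]
```

View pics/top.png

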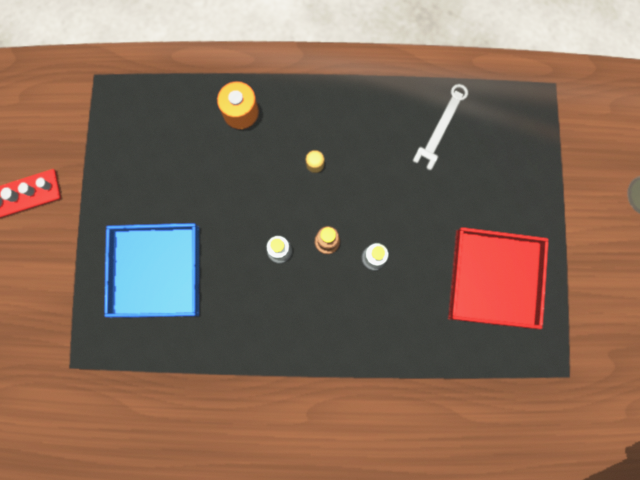

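View pics/scene.png

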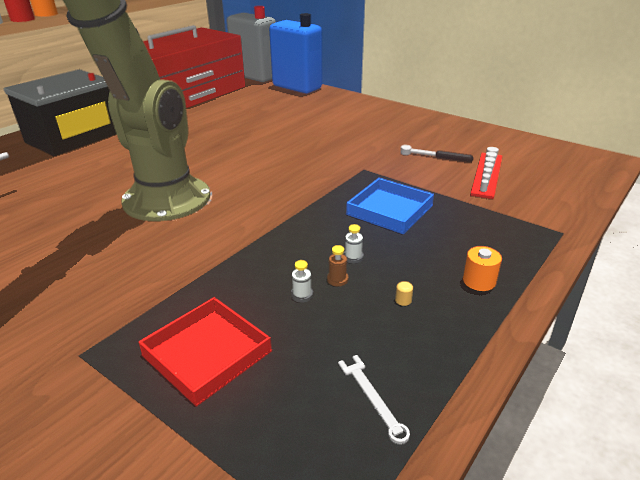

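The top view shows the silver tensioners with caps near (278,244) and (378,253), and a brown look-alike between them at (328,236). The blue bin is at (152,270) and the red bin at (500,278). The scene view has the silver caps at (354,228) and (301,265).

Run:
```python
from h import *
cms={n:env.camera_model(n) for n in("top","scene")};ims={n:cv2.imread(f"pics/{n}.png")[:,:,::-1].copy() for n in cms}
Y=((22,110,90),(40,255,255))
B={}
for n in cms:
    B[n]=[b for b in blobs(ims[n],*Y,20) if 260<b[0][0]<430 and 200<b[0][1]<290]; print(n,B[n])
def near(n,p): return min(B[n],key=lambda b:np.hypot(b[0][0]-p[0],b[0][1]-p[1]))[0]
for nm,a,b in(("L",(278,244),(354,228)),("brown",(328,236),(338,250)),("R",(378,253),(301,265))):
    p,q=near("top",a),near("scene",b)
    print(nm,two(cms["top"],p,cms["scene"],q),"top@.08",plane(cms["top"],*p,.08).round(4))
# bins: outer corners via minAreaRect; rim corners in both views
for nm,lohi in(("red",((0,130,50),(8,255,255))),("blue",((95,100,40),(128,255,255)))):
    out=[]
    for n,box in(("top",(90,210,560,340)),("scene",(130,170,440,410))):
        x0,y0,x1,y1=box;m=cv2.inRange(cv2.cvtColor(ims[n],cv2.COLOR_RGB2HSV),*lohi);k=np.zeros_like(m);k[y0:y1,x0:x1]=m[y0:y1,x0:x1]
        c=max(cv2.findContours(k,0,2)[0],key=cv2.contourArea);h=cv2.convexHull(c)
        q=cv2.approxPolyDP(h,6,True)[:,0]
        out.append(q);print(nm,n,q.tolist())
    P=np.array([plane(cms["top"],*map(float,u),.035) for u in out[0]]);print(P.round(3).tolist(),P.mean(0).round(3))
    print("rect",cv2.minAreaRect(P[:,:2].astype(np.float32)))
```

```text
top [([328.2, 234.0], [320, 227, 16, 16, 140]), ([378.8, 252.5], [373, 247, 11, 13, 82])]
scene [([354.1, 228.3], [349, 224, 12, 10, 86]), ([337.7, 249.5], [332, 245, 13, 10, 105]), ([300.7, 264.7], [294, 260, 14, 11, 116]), ([404.5, 286.4], [398, 282, 14, 10, 108])]
L (array([0.56726955, 0.00285068, 0.12236832]), np.float64(0.03890882712349039)) top@.08 [ 0.5586 -0.0096  0.08  ]
brown (array([ 0.55969824, -0.0091366 ,  0.07740581]), np.float64(0.001742390829553424)) top@.08 [ 0.5586 -0.0096  0.08  ]
R (array([ 0.5310573 , -0.09260595,  0.07667295]), np.float64(0.00345411251758627)) top@.08 [ 0.5293 -0.0934  0.08  ]
red top [[457, 230], [548, 239], [541, 328], [448, 318]]
red scene [[215, 297], [270, 337], [271, 351], [195, 406], [141, 355], [138, 341]]
[[0.577, -0.236, 0.035], [0.565, -0.401, 0.035], [0.408, -0.383, 0.035], [0.424, -0.218, 0.035]] [ 0.494 -0.309  0.035]
rect ((0.49448487162590027, -0.3093562126159668), (0.16829104721546173, 0.1577969789505005), 84.29275512695312)
blue top [[195, 223], [199, 314], [105, 317], [106, 226]]
blue scene [[347, 201], [378, 177], [433, 193], [432, 205], [404, 233], [346, 214]]
[[0.581, 0.222, 0.035], [0.424, 0.208, 0.035], [0.413, 0.374, 0.035], [0.573, 0.383, 0.035]] [0.498 0.297 0.035]
rect ((0.498063862323761, 0.295296847820282), (0.1602102816104889, 0.16610181331634521), 3.1964101791381836)
```

Run:
```python
from h import *
cms={n:env.camera_model(n) for n in("top","scene")};im=cv2.imread("pics/top.png")[:,:,::-1].copy()
h=cv2.cvtColor(im,cv2.COLOR_RGB2HSV)
print(h[244,270:290].tolist())
b=[b for b in blobs(im,(20,60,120),(45,255,255),20) if 260<b[0][0]<400 and 200<b[0][1]<290];print(b)
for p,q,n in [(b0[0],q,n) for n,x,q in(("L",278,(354.1,228.3)),("br",328,(337.7,249.5)),("R",378,(300.7,264.7))) for b0 in b if abs(b0[0][0]-x)<8]:
    print(n,p,two(cms["top"],p,cms["scene"],q),plane(cms["top"],*p,.08).round(4))
for n,p,q in(("r1",(457,230),(270,337)),("r2",(548,239),(195,391)),("r3",(541,328),(138,341)),("b1",(106,226),(433,193)),("b2",(105,317),(378,177))):
    print(n,two(cms["top"],p,cms["scene"],q))
```

```text
[[30, 42, 247], [30, 102, 247], [30, 105, 247], [30, 104, 247], [30, 103, 247], [30, 104, 247], [30, 103, 247], [30, 105, 247], [30, 104, 247], [30, 105, 247], [30, 106, 247], [30, 107, 247], [30, 113, 247], [30, 111, 246], [31, 46, 229], [75, 2, 244], [0, 0, 247], [90, 1, 247], [83, 10, 203], [78, 12, 104]]
[([327.7, 234.4], [320, 227, 16, 16, 201]), ([277.0, 245.1], [271, 239, 13, 14, 144]), ([378.0, 252.6], [372, 246, 13, 14, 144])]
L [277.0, 245.1] (array([0.54043248, 0.07569331, 0.07625481]), np.float64(0.0034616216441406716)) [0.5385 0.0743 0.08  ]
br [327.7, 234.4] (array([ 0.5591266 , -0.00833116,  0.07670621]), np.float64(0.0017414879897257112)) [ 0.5579 -0.0088  0.08  ]
R [378.0, 252.6] (array([ 0.53068788, -0.09160224,  0.0759341 ]), np.float64(0.0027147873470724842)) [ 0.5291 -0.0921  0.08  ]
r1 (array([ 0.5791934 , -0.23688698,  0.02751394]), np.float64(0.001351985433748874))
r2 (array([ 0.56696455, -0.39870635,  0.03410669]), np.float64(0.006667986124883455))
r3 (array([ 0.40841246, -0.38290333,  0.03346511]), np.float64(0.001805711048529843))
b1 (array([0.57379959, 0.382809  , 0.035783  ]), np.float64(0.001259090632020194))
b2 (array([0.41461245, 0.37483261, 0.03482852]), np.float64(0.0029942486988819342))
```

Heights check out: cap centroids about 76 mm, rims about 35 mm. Left tensioner (0.539, 0.074), right (0.530, -0.092), red centre (0.496, -0.312), blue centre (0.498, 0.299).

```bash
cat >> h.py <<'E'
def plan(target,yaw,n,start=None):
    o=env.get_obs() if start is None else None
    p,y=(o["tool_pos"],o["tool_rot"][2]) if o else start
    p=np.array(p);d=np.array(target)-p;dy=np.radians((yaw-y+180)%360-180)
    y=np.radians(y);w=round(-dy/n,3);rows=[]
    for i in range(n):
        g=np.array(target)-p;s=g/(n-i);c,si=np.cos(y),np.sin(y)
        t=np.round([c*s[0]+si*s[1],si*s[0]-c*s[1],-s[2]]+np.zeros(3),3)
        p=p+[c*t[0]+si*t[1],si*t[0]-c*t[1],-t[2]];y-=w
        rows.append((t*1000).round().astype(int).tolist())
    print("dr",w,rows,"end",p.round(4))
E
python3 -c "
from h import *
plan([.53,-.092,.13],90,15)"
```

```text
dr -0.085 [[32, -27, 6], [34, -24, 6], [36, -21, 6], [38, -18, 6], [39, -15, 6], [41, -12, 6], [41, -8, 6], [42, -5, 6], [42, -1, 6], [42, 3, 6], [42, 6, 6], [41, 10, 6], [40, 13, 7], [39, 16, 6], [38, 20, 7]] end [ 0.5304 -0.092   0.1296]
```

step_arm(
  moves=[
    {"dp": [32, -27, 6], "dr": [0, 0, -0.085], "fingers": 1},
    {"dp": [34, -24, 6], "dr": [0, 0, -0.085], "fingers": 1},
    {"dp": [36, -21, 6], "dr": [0, 0, -0.085], "fingers": 1},
    {"dp": [38, -18, 6], "dr": [0, 0, -0.085], "fingers": 1},
    {"dp": [39, -15, 6], "dr": [0, 0, -0.085], "fingers": 1},
  ],
)

```text
time_s: 0.72
tool_pos: [0.3017, -0.4461, 0.192]
tool_rot: [-180.0, -0.0, 41.2]
force: [-0.9, -0.5, -0.2]
grip_width: 0.0453
grasp_force: 0.0
```

step_arm(
  moves=[
    {"dp": [41, -12, 6], "dr": [0, 0, -0.085], "fingers": 1},
    {"dp": [41, -8, 6], "dr": [0, 0, -0.085], "fingers": 1},
    {"dp": [42, -5, 6], "dr": [0, 0, -0.085], "fingers": 1},
    {"dp": [42, -1, 6], "dr": [0, 0, -0.085], "fingers": 1},
    {"dp": [42, 3, 6], "dr": [0, 0, -0.085], "fingers": 1},
  ],
)

```text
time_s: 1.35
tool_pos: [0.4161, -0.2691, 0.1621]
tool_rot: [-180.0, 0.0, 65.6]
force: [0.8, 0.2, 0.5]
grip_width: 0.0015
grasp_force: 0.0
```

step_arm(
  moves=[
    {"dp": [42, 6, 6], "dr": [0, 0, -0.085], "fingers": 1},
    {"dp": [41, 10, 6], "dr": [0, 0, -0.085], "fingers": 1},
    {"dp": [40, 13, 7], "dr": [0, 0, -0.085], "fingers": 1},
    {"dp": [39, 16, 6], "dr": [0, 0, -0.085], "fingers": 1},
    {"dp": [38, 20, 7], "dr": [0, 0, -0.085], "fingers": 1},
  ],
)

```text
time_s: 1.98
tool_pos: [0.5309, -0.0915, 0.1301]
tool_rot: [-180.0, 0.0, 89.9]
force: [-0.8, 0.5, 0.3]
grip_width: 0.0004
grasp_force: 0.0
```

step_arm(
  moves=[
    {"fingers": 1},
    {"fingers": 1},
    {"fingers": 1},
    {"fingers": 1},
    {"fingers": 1},
  ],
)

```text
validation failed for argument at $.mo...
```

Run:
```python
from h import *
o=env.get_obs();print(o["time_s"],o["tool_pos"],o["tool_rot"],o["force"],o["grip_width"])
cm=env.camera_model("wrist");im=env.read_camera("wrist");save("w1",im)
for b in blobs(im,(20,60,100),(45,255,255),100): print(b,plane(cm,*b[0],.08).round(4))
```

```text
1.975 [ 0.53088832 -0.09149363  0.13008395] [-1.79979134e+02  1.56230385e-02  8.99100105e+01] [-0.75020934  0.45832425  0.29882848] 0.00035588923656384595
([541.9, 94.8], [524, 74, 43, 45, 210]) [0.6611 0.011  0.08  ]
([319.3, 260.5], [302, 243, 36, 37, 1031]) [ 0.5304 -0.0914  0.08  ]
```

View pics/w1.png

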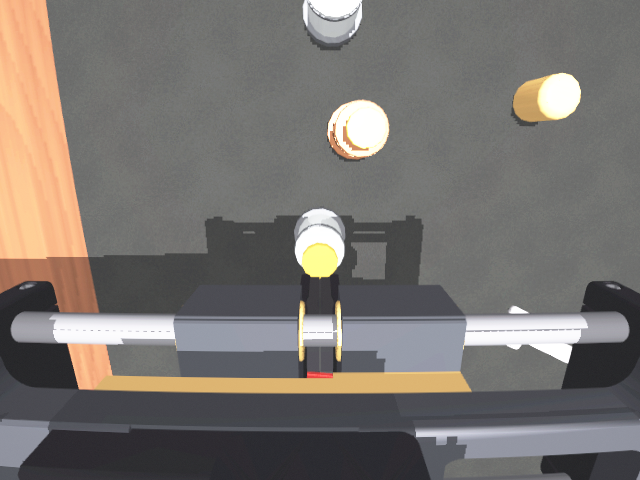

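The wrist view puts the right cap at (319,260), i.e. (0.5304, -0.0914), directly under the tool. The brown piece at (358,130) is clear. Pressing about 5 mm.

step_arm(
  moves=[
    {"dp": [0, 0, 16], "dr": [0, 0, 0], "fingers": 1},
    {"dp": [0, 0, 16], "dr": [0, 0, 0], "fingers": 1},
    {"dp": [0, 0, 12], "dr": [0, 0, 0], "fingers": 1},
    {"dp": [0, 0, 3], "dr": [0, 0, 0], "fingers": 1},
    {"dp": [0, 0, 0], "dr": [0, 0, 0], "fingers": 1},
  ],
)

```text
time_s: 2.65
tool_pos: [0.5305, -0.0929, 0.0834]
tool_rot: [-180.0, 0.0, 89.7]
force: [0.1, 0.3, 0.2]
grip_width: 0.0008
grasp_force: 0.0
```

step_arm(
  moves=[
    {"dp": [0, 0, 2], "dr": [0, 0, 0], "fingers": 1},
    {"dp": [0, 0, 2], "dr": [0, 0, 0], "fingers": 1},
    {"dp": [0, 0, 1], "dr": [0, 0, 0], "fingers": 1},
    {"dp": [0, 0, 1], "dr": [0, 0, 0], "fingers": 1},
    {"dp": [0, 0, 0], "dr": [0, 0, 0], "fingers": 1},
  ],
)

```text
time_s: 3.28
tool_pos: [0.531, -0.0926, 0.078]
tool_rot: [179.9, 0.0, 89.8]
force: [-0.8, -0.5, 5.1]
grip_width: 0.0005
grasp_force: 2.6
```

step_arm(
  moves=[
    {"dp": [0, 0, 1], "dr": [0, 0, 0], "fingers": 1},
    {"dp": [0, 0, 0], "dr": [0, 0, 0], "fingers": 1},
    {"dp": [0, 0, 0], "dr": [0, 0, 0], "fingers": 1},
    {"dp": [0, 0, 0], "dr": [0, 0, 0], "fingers": 1},
    {"dp": [0, 0, 0], "dr": [0, 0, 0], "fingers": 1},
  ],
)

```text
time_s: 3.9
tool_pos: [0.531, -0.0926, 0.0772]
tool_rot: [179.9, 0.0, 89.8]
force: [-0.2, -0.2, 5.8]
grip_width: 0.0003
grasp_force: 3.1
```

step_arm(
  moves=[
    {"dp": [0, 0, 1], "dr": [0, 0, 0], "fingers": 1},
    {"dp": [0, 0, 1], "dr": [0, 0, 0], "fingers": 1},
    {"dp": [0, 0, 0.5], "dr": [0, 0, 0], "fingers": 1},
    {"dp": [0, 0, 0], "dr": [0, 0, 0], "fingers": 1},
    {"dp": [0, 0, 0], "dr": [0, 0, 0], "fingers": 1},
  ],
)

```text
time_s: 4.53
tool_pos: [0.5311, -0.0926, 0.0751]
tool_rot: [179.9, 0.0, 89.8]
force: [-1.9, 0.4, 8.2]
grip_width: 0.0005
grasp_force: 4.1
```

step_arm(
  moves=[
    {"dp": [0, 0, -5], "dr": [0, 0, 0], "fingers": 1},
    {"dp": [0, 0, -10], "dr": [0, 0, 0], "fingers": 1},
    {"dp": [0, 0, -20], "dr": [0, 0, 0], "fingers": 1},
    {"dp": [0, 0, -20], "dr": [0, 0, 0], "fingers": 0.2},
    {"dp": [0, 0, 0], "dr": [0, 0, 0], "fingers": 0.2},
  ],
)

```text
time_s: 5.15
tool_pos: [0.5316, -0.0926, 0.1303]
tool_rot: [179.8, 0.0, 89.8]
force: [-0.1, 0.6, 0.2]
grip_width: 0.013
grasp_force: 0.0
```

Run:
```python
from h import *
o=env.get_obs();print(o["time_s"],o["tool_pos"],o["tool_rot"],o["force"],o["grip_width"])
cm=env.camera_model("wrist");im=env.read_camera("wrist")
for b in blobs(im,(20,60,100),(45,255,255),100): print(b,plane(cm,*b[0],.08).round(4))
```

```text
5.15 [ 0.53158818 -0.09256265  0.13030896] [1.79844526e+02 4.72770407e-02 8.97716710e+01] [-0.10629541  0.57272439  0.23425865] 0.012958198222952078
([541.1, 94.3], [526, 73, 40, 44, 190]) [0.6619 0.0099 0.08  ]
([318.0, 259.2], [301, 241, 36, 37, 1055]) [ 0.5304 -0.0916  0.08  ]
([274.1, 331.3], [271, 303, 8, 57, 181]) [ 0.4996 -0.1446  0.08  ]
([365.5, 333.3], [363, 304, 6, 56, 228]) [ 0.5632 -0.1466  0.08  ]
```

8.2 N at 4.9 mm means the right tensioner is the stiff one, so it goes in the red bin. Opening and descending to grasp it.

step_arm(
  moves=[
    {"dp": [1, -1, 0], "dr": [0, 0, 0], "fingers": 0.15},
    {"dp": [0, 0, 0], "dr": [0, 0, 0], "fingers": 0.15},
    {"dp": [0, 0, 0], "dr": [0, 0, 0], "fingers": 0.15},
    {"dp": [0, 0, 15], "dr": [0, 0, 0], "fingers": 0.15},
    {"dp": [0, 0, 20], "dr": [0, 0, 0], "fingers": 0.15},
  ],
)

```text
time_s: 5.82
tool_pos: [0.5296, -0.0916, 0.0931]
tool_rot: [180.0, 0.0, 89.8]
force: [-0.4, 0.3, 1.2]
grip_width: 0.0666
grasp_force: 0.0
```

step_arm(
  moves=[
    {"dp": [0, 0, 25], "dr": [0, 0, 0], "fingers": 0.15},
    {"dp": [0, 0, 25], "dr": [0, 0, 0], "fingers": 0.15},
    {"dp": [0, 0, 15], "dr": [0, 0, 0], "fingers": 0.15},
    {"dp": [0, 0, 7], "dr": [0, 0, 0], "fingers": 0.15},
    {"dp": [0, 0, 0], "dr": [0, 0, 0], "fingers": 0.15},
  ],
)

```text
time_s: 6.45
tool_pos: [0.5295, -0.0914, 0.0218]
tool_rot: [-180.0, -0.0, 89.8]
force: [0.0, 0.1, 0.7]
grip_width: 0.0738
grasp_force: 0.0
```

step_arm(
  squeeze=25,
  moves=[
    {"dp": [0, 0, 0], "dr": [0, 0, 0], "fingers": 1},
    {"dp": [0, 0, 0], "dr": [0, 0, 0], "fingers": 1},
    {"dp": [0, 0, 0], "dr": [0, 0, 0], "fingers": 1},
    {"dp": [0, 0, 0], "dr": [0, 0, 0], "fingers": 1},
    {"dp": [0, 0, 0], "dr": [0, 0, 0], "fingers": 1},
  ],
)

```text
time_s: 7.08
tool_pos: [0.5299, -0.0916, 0.0222]
tool_rot: [180.0, 0.0, 89.8]
force: [0.7, 0.9, 1.0]
grip_width: 0.0352
grasp_force: 25.0
```

step_arm(
  moves=[
    {"dp": [0, 0, -8], "dr": [0, 0, 0], "fingers": 1},
    {"dp": [0, 0, -20], "dr": [0, 0, 0], "fingers": 1},
    {"dp": [0, 0, -25], "dr": [0, 0, 0], "fingers": 1},
    {"dp": [0, 0, -17], "dr": [0, 0, 0], "fingers": 1},
    {"dp": [-15, -2, 0], "dr": [0, 0, 0], "fingers": 1},
  ],
)

```text
time_s: 7.7
tool_pos: [0.529, -0.1059, 0.0941]
tool_rot: [179.8, 0.1, 89.9]
force: [0.5, -0.7, -2.6]
grip_width: 0.0353
grasp_force: 25.0
```

step_arm(
  moves=[
    {"dp": [-35, -6, 0], "dr": [0, 0, 0], "fingers": 1},
    {"dp": [-40, -6, 0], "dr": [0, 0, 0], "fingers": 1},
    {"dp": [-40, -6, 0], "dr": [0, 0, 0], "fingers": 1},
    {"dp": [-40, -6, 0], "dr": [0, 0, 0], "fingers": 1},
    {"dp": [-30, -5, 0], "dr": [0, 0, 0], "fingers": 1},
  ],
)

```text
time_s: 8.32
tool_pos: [0.4956, -0.2947, 0.0909]
tool_rot: [-179.9, 0.0, 89.6]
force: [1.3, -0.0, -2.1]
grip_width: 0.0352
grasp_force: 25.0
```

step_arm(
  moves=[
    {"dp": [-19, -2, 0], "dr": [0, 0, 0], "fingers": 1},
    {"dp": [0, 0, 15], "dr": [0, 0, 0], "fingers": 1},
    {"dp": [0, 0, 15], "dr": [0, 0, 0], "fingers": 1},
    {"dp": [0, 0, 15], "dr": [0, 0, 0], "fingers": 1},
    {"dp": [0, 0, 0], "dr": [0, 0, 0], "fingers": 1},
  ],
)

```text
time_s: 8.95
tool_pos: [0.4947, -0.3084, 0.045]
tool_rot: [-179.8, -0.1, 89.9]
force: [-0.6, 0.3, -1.7]
grip_width: 0.0354
grasp_force: 25.0
```

step_arm(
  moves=[
    {"dp": [0, 0, 7], "dr": [0, 0, 0], "fingers": 1},
    {"dp": [0, 0, 5], "dr": [0, 0, 0], "fingers": 1},
    {"dp": [0, 0, 3], "dr": [0, 0, 0], "fingers": 1},
    {"dp": [0, 0, 1], "dr": [0, 0, 0], "fingers": 1},
    {"dp": [0, 0, 0.5], "dr": [0, 0, 0], "fingers": 1},
  ],
)

```text
time_s: 9.57
tool_pos: [0.4958, -0.3105, 0.0307]
tool_rot: [180.0, 0.0, 89.8]
force: [1.1, 0.4, -2.0]
grip_width: 0.0353
grasp_force: 25.0
```

step_arm(
  moves=[
    {"dp": [0, 0, 1.5], "dr": [0, 0, 0], "fingers": 1},
    {"dp": [0, 0, 1], "dr": [0, 0, 0], "fingers": 1},
    {"dp": [0, 0, 0.5], "dr": [0, 0, 0], "fingers": 1},
    {"dp": [0, 0, 0], "dr": [0, 0, 0], "fingers": 1},
    {"dp": [0, 0, 0], "dr": [0, 0, 0], "fingers": 1},
  ],
)

```text
time_s: 10.2
tool_pos: [0.4957, -0.3104, 0.0276]
tool_rot: [180.0, 0.0, 89.8]
force: [0.2, -0.0, -1.3]
grip_width: 0.0354
grasp_force: 25.0
```

step_arm(
  moves=[
    {"dp": [0, 0, 0.5], "dr": [0, 0, 0], "fingers": 1},
    {"dp": [0, 0, 0.4], "dr": [0, 0, 0], "fingers": 1},
    {"dp": [0, 0, 0], "dr": [0, 0, 0], "fingers": 1},
    {"dp": [0, 0, 0], "dr": [0, 0, 0], "fingers": 1},
    {"dp": [0, 0, 0], "dr": [0, 0, 0], "fingers": 1},
  ],
)

```text
time_s: 10.82
tool_pos: [0.4958, -0.3105, 0.0272]
tool_rot: [180.0, 0.0, 89.8]
force: [-2.5, 1.0, 4.8]
grip_width: 0.0351
grasp_force: 25.0
```

On the floor (force now upward). Releasing, then lifting straight up.

step_arm(
  moves=[
    {"dp": [0, 0, 0], "dr": [0, 0, 0], "fingers": 0.3},
    {"dp": [0, 0, 0], "dr": [0, 0, 0], "fingers": 0.3},
    {"dp": [0, 0, 0], "dr": [0, 0, 0], "fingers": 0.3},
    {"dp": [0, 0, 0], "dr": [0, 0, 0], "fingers": 0.3},
    {"dp": [0, 0, -10], "dr": [0, 0, 0], "fingers": 0.3},
  ],
)

```text
time_s: 11.45
tool_pos: [0.495, -0.3099, 0.0362]
tool_rot: [-179.9, -0.1, 89.8]
force: [-0.0, -0.8, -0.1]
grip_width: 0.0606
grasp_force: 0.0
```

step_arm(
  moves=[
    {"dp": [0, 0, -25], "dr": [0, 0, 0], "fingers": 0.3},
    {"dp": [0, 0, -30], "dr": [0, 0, 0], "fingers": 0.3},
    {"dp": [0, 0, -30], "dr": [0, 0, 0], "fingers": 0.3},
    {"dp": [0, 0, -15], "dr": [0, 0, 0], "fingers": 0.3},
    {"dp": [0, 0, 0], "dr": [0, 0, 0], "fingers": 0.3},
  ],
)

```text
time_s: 12.08
tool_pos: [0.4964, -0.3108, 0.1378]
tool_rot: [179.9, 0.1, 89.8]
force: [0.1, -0.6, 0.2]
grip_width: 0.0612
grasp_force: 0.0
```

```bash
python3 -c "
from h import *
print(env.get_obs()['tool_pos'],env.get_obs()['tool_rot'])
plan([.538,.074,.14],90,10)"
```

```text
[ 0.49636008 -0.31075719  0.13781045] [1.79894757e+02 9.13252809e-02 8.97683678e+01]
dr -0.0 [[38, 4, 0], [39, 4, 0], [38, 4, 0], [39, 4, 0], [38, 4, 0], [39, 4, 0], [38, 4, -1], [39, 4, 0], [38, 4, -1], [39, 4, 0]] end [0.5379 0.0741 0.1398]
```

step_arm(
  moves=[
    {"dp": [38, 4, 0], "dr": [0, 0, 0], "fingers": 0.15},
    {"dp": [39, 4, 0], "dr": [0, 0, 0], "fingers": 0.15},
    {"dp": [38, 4, 0], "dr": [0, 0, 0], "fingers": 0.15},
    {"dp": [39, 4, 0], "dr": [0, 0, 0], "fingers": 0.15},
    {"dp": [38, 4, 0], "dr": [0, 0, 0], "fingers": 0.15},
  ],
)

```text
time_s: 12.7
tool_pos: [0.5155, -0.117, 0.1351]
tool_rot: [-179.9, -0.0, 89.8]
force: [0.9, 0.5, 0.1]
grip_width: 0.074
grasp_force: 0.0
```

step_arm(
  moves=[
    {"dp": [39, 4, 0], "dr": [0, 0, 0], "fingers": 0.15},
    {"dp": [39, 4, 0], "dr": [0, 0, 0], "fingers": 0.15},
    {"dp": [39, 4, 0], "dr": [0, 0, 0], "fingers": 0.15},
    {"dp": [38, 4, 0], "dr": [0, 0, 0], "fingers": 0.15},
    {"dp": [39, 4, 0], "dr": [0, 0, 0], "fingers": 0.15},
  ],
)

```text
time_s: 13.32
tool_pos: [0.5364, 0.0764, 0.1351]
tool_rot: [-179.9, 0.0, 89.8]
force: [0.1, 0.5, 0.8]
grip_width: 0.074
grasp_force: 0.0
```

step_arm(
  moves=[
    {"dp": [0, 0, 0], "dr": [0, 0, 0], "fingers": 0.15},
    {"dp": [0, 0, 0], "dr": [0, 0, 0], "fingers": 0.15},
    {"dp": [0, 0, 0], "dr": [0, 0, 0], "fingers": 0.15},
    {"dp": [0, 0, 0], "dr": [0, 0, 0], "fingers": 0.15},
    {"dp": [0, 0, 0], "dr": [0, 0, 0], "fingers": 0.15},
  ],
)

```text
time_s: 13.95
tool_pos: [0.5373, 0.0748, 0.1366]
tool_rot: [-180.0, 0.0, 89.7]
force: [-0.1, 0.3, 0.9]
grip_width: 0.0738
grasp_force: 0.0
```

Run:
```python
from h import *
o=env.get_obs();print(o["time_s"],o["tool_pos"],o["tool_rot"],o["force"],o["grip_width"])
cm=env.camera_model("wrist");im=env.read_camera("wrist");save("w2",im)
for b in blobs(im,(20,60,100),(45,255,255),100): print(b,plane(cm,*b[0],.08).round(4))
im=env.read_camera("scene");save("s2",im)
```

```text
13.95 [0.53726377 0.0747887  0.1366072 ] [-1.79999457e+02  1.67842658e-02  8.97064146e+01] [-0.0588559   0.29454376  0.94038809] 0.07379658936552635
([324.0, 255.4], [307, 238, 35, 36, 996]) [0.5399 0.0762 0.08  ]
([149.2, 326.8], [144, 304, 12, 54, 141]) [0.4138 0.0223 0.08  ]
([347.9, 361.0], [333, 346, 32, 33, 778]) [ 0.5574 -0.0062  0.08  ]
```

View pics/s2.png

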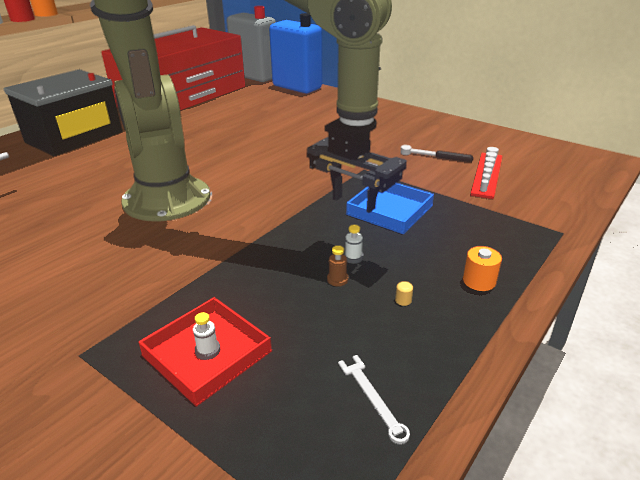

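View pics/w2.png

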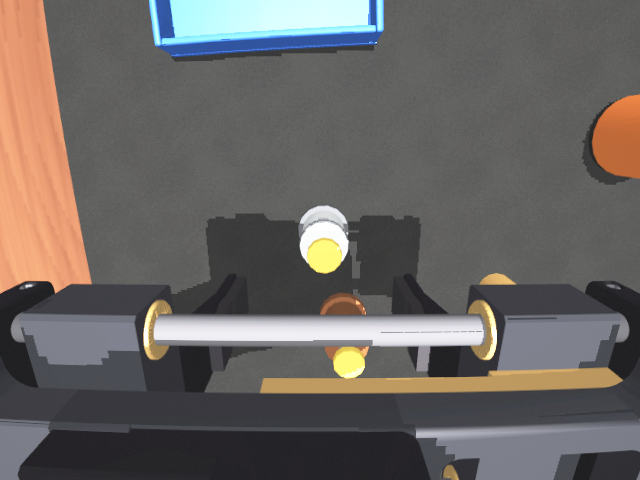

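The scene view shows the stiff tensioner upright in the red bin at (204,335). In the wrist view the weak cap is at (324,255), i.e. (0.540, 0.076), with the brown piece at (348,361) clear of the fingers.

step_arm(
  moves=[
    {"dp": [1, 2.5, 10], "dr": [0, 0, 0], "fingers": 0.15},
    {"dp": [0, 0, 25], "dr": [0, 0, 0], "fingers": 0.15},
    {"dp": [0, 0, 15], "dr": [0, 0, 0], "fingers": 0.15},
    {"dp": [0, 0, 0], "dr": [0, 0, 0], "fingers": 0.15},
    {"dp": [0, 0, 0], "dr": [0, 0, 0], "fingers": 0.15},
  ],
)

```text
time_s: 14.68
tool_pos: [0.5402, 0.0767, 0.0871]
tool_rot: [180.0, -0.0, 89.8]
force: [0.6, -0.3, -0.1]
grip_width: 0.0741
grasp_force: 0.0
```

step_arm(
  moves=[
    {"dp": [0, 0, 25], "dr": [0, 0, 0], "fingers": 0.15},
    {"dp": [0, 0, 20], "dr": [0, 0, 0], "fingers": 0.15},
    {"dp": [0, 0, 12], "dr": [0, 0, 0], "fingers": 0.15},
    {"dp": [0, 0, 7], "dr": [0, 0, 0], "fingers": 0.15},
    {"dp": [0, 0, 0], "dr": [0, 0, 0], "fingers": 0.15},
  ],
)

```text
time_s: 15.3
tool_pos: [0.5396, 0.0765, 0.0224]
tool_rot: [-180.0, -0.0, 89.8]
force: [-0.9, 0.4, 0.4]
grip_width: 0.0742
grasp_force: 0.0
```

step_arm(
  squeeze=25,
  moves=[
    {"dp": [0, 0, 0], "dr": [0, 0, 0], "fingers": 1},
    {"dp": [0, 0, 0], "dr": [0, 0, 0], "fingers": 1},
    {"dp": [0, 0, 0], "dr": [0, 0, 0], "fingers": 1},
    {"dp": [0, 0, 0], "dr": [0, 0, 0], "fingers": 1},
    {"dp": [0, 0, 0], "dr": [0, 0, 0], "fingers": 1},
  ],
)

```text
time_s: 15.92
tool_pos: [0.5399, 0.0764, 0.0227]
tool_rot: [180.0, 0.0, 89.8]
force: [-0.3, -0.0, 1.3]
grip_width: 0.0356
grasp_force: 25.0
```

step_arm(
  moves=[
    {"dp": [0, 0, -8], "dr": [0, 0, 0], "fingers": 1},
    {"dp": [0, 0, -20], "dr": [0, 0, 0], "fingers": 1},
    {"dp": [0, 0, -25], "dr": [0, 0, 0], "fingers": 1},
    {"dp": [0, 0, -17], "dr": [0, 0, 0], "fingers": 1},
    {"dp": [15, -3, 0], "dr": [0, 0, 0], "fingers": 1},
  ],
)

```text
time_s: 16.55
tool_pos: [0.5383, 0.0907, 0.0945]
tool_rot: [179.8, 0.0, 89.6]
force: [0.3, -0.1, -2.6]
grip_width: 0.0352
grasp_force: 25.0
```

step_arm(
  moves=[
    {"dp": [35, -7, 0], "dr": [0, 0, 0], "fingers": 1},
    {"dp": [40, -7, 0], "dr": [0, 0, 0], "fingers": 1},
    {"dp": [40, -8, 0], "dr": [0, 0, 0], "fingers": 1},
    {"dp": [40, -8, 0], "dr": [0, 0, 0], "fingers": 1},
    {"dp": [33, -6, 0], "dr": [0, 0, 0], "fingers": 1},
  ],
)

```text
time_s: 17.18
tool_pos: [0.4994, 0.2823, 0.0918]
tool_rot: [-179.9, -0.0, 89.9]
force: [0.7, 0.1, -2.1]
grip_width: 0.0356
grasp_force: 25.0
```

step_arm(
  moves=[
    {"dp": [20, -3, 0], "dr": [0, 0, 0], "fingers": 1},
    {"dp": [0, 0, 15], "dr": [0, 0, 0], "fingers": 1},
    {"dp": [0, 0, 20], "dr": [0, 0, 0], "fingers": 1},
    {"dp": [0, 0, 15], "dr": [0, 0, 0], "fingers": 1},
    {"dp": [0, 0, 7], "dr": [0, 0, 0], "fingers": 1},
  ],
)

```text
time_s: 17.8
tool_pos: [0.4981, 0.298, 0.0336]
tool_rot: [-179.9, 0.1, 89.7]
force: [-0.7, -0.4, -2.1]
grip_width: 0.0352
grasp_force: 25.0
```

step_arm(
  moves=[
    {"dp": [0, 0, 3], "dr": [0, 0, 0], "fingers": 1},
    {"dp": [0, 0, 2], "dr": [0, 0, 0], "fingers": 1},
    {"dp": [0, 0, 0], "dr": [0, 0, 0], "fingers": 1},
    {"dp": [0, 0, 0], "dr": [0, 0, 0], "fingers": 1},
    {"dp": [0, 0, 0], "dr": [0, 0, 0], "fingers": 1},
  ],
)

```text
time_s: 18.42
tool_pos: [0.4988, 0.2997, 0.0309]
tool_rot: [180.0, -0.0, 89.8]
force: [0.7, 0.9, -2.5]
grip_width: 0.0353
grasp_force: 25.0
```

step_arm(
  moves=[
    {"dp": [0, 0, 1.5], "dr": [0, 0, 0], "fingers": 1},
    {"dp": [0, 0, 1], "dr": [0, 0, 0], "fingers": 1},
    {"dp": [0, 0, 0.5], "dr": [0, 0, 0], "fingers": 1},
    {"dp": [0, 0, 0], "dr": [0, 0, 0], "fingers": 1},
    {"dp": [0, 0, 0], "dr": [0, 0, 0], "fingers": 1},
  ],
)

```text
time_s: 19.05
tool_pos: [0.4986, 0.2996, 0.0278]
tool_rot: [-180.0, 0.0, 89.8]
force: [-1.1, -0.9, 1.4]
grip_width: 0.0353
grasp_force: 25.0
```

step_arm(
  moves=[
    {"dp": [0, 0, 0.4], "dr": [0, 0, 0], "fingers": 1},
    {"dp": [0, 0, 0], "dr": [0, 0, 0], "fingers": 1},
    {"dp": [0, 0, 0], "dr": [0, 0, 0], "fingers": 1},
    {"dp": [0, 0, 0], "dr": [0, 0, 0], "fingers": 1},
    {"dp": [0, 0, 0], "dr": [0, 0, 0], "fingers": 1},
  ],
)

```text
time_s: 19.68
tool_pos: [0.4986, 0.2996, 0.0277]
tool_rot: [180.0, 0.0, 89.8]
force: [-2.7, -2.6, 4.6]
grip_width: 0.0353
grasp_force: 25.0
```

Floor contact. Releasing and retreating.

step_arm(
  moves=[
    {"dp": [0, 0, 0], "dr": [0, 0, 0], "fingers": 0.3},
    {"dp": [0, 0, 0], "dr": [0, 0, 0], "fingers": 0.3},
    {"dp": [0, 0, 0], "dr": [0, 0, 0], "fingers": 0.3},
    {"dp": [0, 0, 0], "dr": [0, 0, 0], "fingers": 0.3},
    {"dp": [0, 0, -10], "dr": [0, 0, 0], "fingers": 0.3},
  ],
)

```text
time_s: 20.3
tool_pos: [0.498, 0.2993, 0.0368]
tool_rot: [-179.9, 0.0, 89.8]
force: [0.6, -0.4, 0.1]
grip_width: 0.0606
grasp_force: 0.0
```

step_arm(
  moves=[
    {"dp": [0, 0, -25], "dr": [0, 0, 0], "fingers": 0.3},
    {"dp": [0, 0, -30], "dr": [0, 0, 0], "fingers": 0.3},
    {"dp": [0, 0, -40], "dr": [0, 0, 0], "fingers": 0.3},
    {"dp": [0, 0, -40], "dr": [0, 0, 0], "fingers": 0.3},
    {"dp": [0, 0, -20], "dr": [0, 0, 0], "fingers": 0.3},
  ],
)

```text
time_s: 20.92
tool_pos: [0.4994, 0.3005, 0.1951]
tool_rot: [179.8, -0.1, 89.8]
force: [0.3, 0.5, 0.1]
grip_width: 0.0613
grasp_force: 0.0
```

step_arm(
  moves=[
    {"dp": [-40, 0, 0], "dr": [0, 0, 0], "fingers": 0.3},
    {"dp": [-40, 0, 0], "dr": [0, 0, 0], "fingers": 0.3},
    {"dp": [-40, 0, 0], "dr": [0, 0, 0], "fingers": 0.3},
    {"dp": [-40, 0, 0], "dr": [0, 0, 0], "fingers": 0.3},
    {"dp": [0, 0, 0], "dr": [0, 0, 0], "fingers": 0.3},
  ],
)

```text
time_s: 21.55
tool_pos: [0.4982, 0.1353, 0.1916]
tool_rot: [-179.9, 0.1, 89.4]
force: [-0.5, 1.1, 0.1]
grip_width: 0.061
grasp_force: 0.0
```

Run:
```python
from h import *
save("s3",env.read_camera("scene"))
```

```text
(no output)
```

View pics/s3.png

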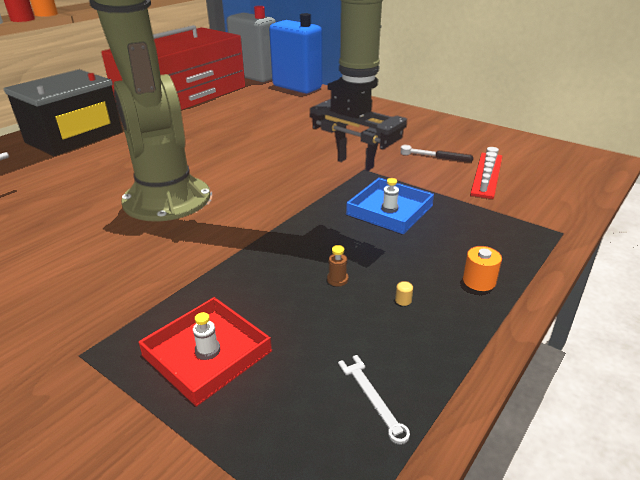

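The stiff tensioner stands upright in the red bin at (205,335) and the weak one upright in the blue bin at (391,195). The brown piece at (338,266) has not moved, and the arm is clear.

```bash
python3 -c "
from cell import env
print(env.sign_off())"
```

```text
the job is handed in; nothing more can be done
None
```

I handed the job in at about 21.6 s: the right-hand tensioner pressed at 8.2 N for 4.9 mm, so I took it as the stiff one and stood it upright in the red bin, and stood the other (not pressed) upright in the blue bin.

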